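Push a gear carrier round the bend of a bench guide track to its stop

ROBOT

A 6-joint arm with a two-finger parallel gripper is mounted at the origin on the work surface. World frame = base frame: x ahead of the robot, y to its left, z up, the work surface at z = 0. Lengths are in mm, angles in rad, forces in N, time in s.
With the tool pointing down it reaches from about 350 to 725 mm from the base axis. Payload 4.3 kg.
Tool frame: the origin (TCP) lies midway between the tips of the shut fingers; the grasp point (between the pads) lies 19 mm behind it; z points along the fingers, y is the direction in which the jaws open and shut (so a half turn about z gives the same grasp; the last joint's range is limited). The gripper opens to 85 mm and grips with 20 to 120 N. Pads are 22 mm wide; open, the fingers measure 114 mm over their backs; the gripper's body (76 mm by 85 mm) begins 54 mm behind the grasp point. The pads swing forward as they close: fully open they stand 13 mm farther back than shut.
Start: joints at [-1.214, 0.377, 0.081, 1.274, 0, 1.46], TCP at [258.784, -513.515, 231.329] pointing down, gripper open.
Joint ranges: [-2.72, 2.72], [-0.84, 1.66], [-1.02, 1.22], [-1.77, 2.12], [-1.37, 1.28], [-3.14, 3.14]. Speed limits (rad/s): [2.57, 2.57, 3.14, 3.14, 3.14, 3.14].

INTERFACE

Orientations are given as a unit quaternion [w, x, y, z].
In Python, from bench import bot gives the robot as it stands.
- The arm moves only by the tool play_rows, never from a script. Its argument "plan" is a list that holds one entry, the list of rows, each a list of 5 numbers: the finger opening in cm, from 0 to 8.54, then the shift along the tool's x, y, z in cm, then the turn about the tool's z in degrees. A call has 1 to 12 rows; each row is the pose to reach, as a shift and turn from the pose commanded when the call began, along the tool's axes at that moment; what a row does not reach only later rows make up. A row lasts 1/8 s, in which the tool goes at most 62.5 mm and 10.7 degrees, less where a joint would pass 70% of its speed; a pose out of reach is approached as far as the arm can. A call with a gripper value outside its range is refused whole. The fingers move at their own pace and stop on an object; "squeeze" is the grip in N (left out, the last holds). Time passes only in rows, so rows that repeat a pose let the fingers close. It gives the time, the measured TCP pose, the force and the opening at its end, in the units of the state.
- bot.state(): the state, without advancing time (a new reading comes with each control period).
- bot.read_camera(name): name is "scene" or "top"; returns a dict with "frame" (420x560x3 uint8, red, green, blue), "mtx" (3x3 intrinsics, pixels), "position" and "orientation" of the camera in the world. Camera axes: x right, y down, z forward; pixel columns grow to the right and rows downward; lengths in mm; the calibration is good to about 2 mm. A picture is of the moment at which its call begins. There is no depth.
- bot.job_done(): hands the job in, once; it reports no verdict.
Trained networks look in a picture, given as the dict that the camera call returned (one of the last four; its "shot" number tells which), for a name from the list of things; names that differ only in an ending like _2 or _b are one class to them, and where a whole thing is asked for, a point or a joint stands for the part that bears it (a point fixed in the world has none). Each returns a list of dicts, best first, with "conf" (0 to 1); they miss things now and then, are a little off and sometimes report something else, mostly with a low value. They report only what shows in the picture. A call takes as long as a camera call.
- bot.recognise(target, picture): "at" ([column, row] as shares, 0 to 1, of the picture: columns of its width, rows of its height, amid what is visible of it).
- bot.cut_out(target, picture): "pixels" (420x560 bool, what is visible of it) and "at" ([column, row] as shares, 0 to 1, of the picture: columns of its width, rows of its height, amid what is visible of it).
- bot.pinpoint(target, picture): "at" ([column, row] as shares, 0 to 1, of the picture: columns of its width, rows of its height: a listed point, or the origin of a listed thing).
The state is a dict: "time": time; "qpos": joint angles; "dq": joint speeds; "effort": joint torques, N m; "tool_pos": TCP position; "eef_rot": TCP orientation; "contact_force": force on the tool from outside, world axes, zero at the start; "torque": the same for the moment, N m; "grip_width": finger opening in mm.
Only numpy, scipy, OpenCV 4.12 (cv2) and the standard library are available. Lean on these libraries where they do the work, as an engineer would, in place of code of your own. Each camera call takes 0.05 s, during which the arm holds its last target.

TASK

Push the red gear carrier by its steel post along the aluminium guide track, round the bend and on until its front bumper is fully home against the brass stop screw, and press it there for a moment with roughly 8 N to be sure it is seated (the screw is set differently every time, so find it by feel). Keep the carrier down in the track and never force it: nothing between carrier and track or stop may reach 20 N. Leave it home and let go, with the can, the paint jar and the wooden block left alone.

Things in the scene. Friction and masses are not known exactly. Their poses are not given: they have to be found in the camera images.
- guide: Fixed level guide track. Origin: centre of the bend, on the bench; z up. Channel centre line in this frame (mm): entry leg y = 90, from x = -144 (closed end) to 0, travelled towards +x; quarter circle of radius 90 about the origin from (0, 90) to (90, 0), turning clockwise seen from above; exit leg x = 90, travelled towards -y to the stop.
- bend_start (a point): Point on the channel's floor, on its centre line, where the bend begins: (0, 90, 5) mm in the guide's frame; same axes. The floor is 5 mm thick; two aluminium rails, 6 mm thick and 12 mm high (tops 17 mm above the bench), leave a channel 39 mm wide all along.
- stop: Blue block 50 x 18 x 48 mm across the exit leg; origin: centre of its underside, at (90, -139, 5) mm in the guide's frame, same axes. A stiff brass screw (end 12 mm wide) runs through it along y, 30 mm above the underside. Its flat end, facing +y, stands 28 to 54 mm from this origin along y: set anew each time, not reported. It does not give.
- carrier: Red carrier, loose in the channel, 0.4 to 0.63 kg. Origin: underside of the rear shoe, on the post's axis; x forward, z up. Two round shoes 36 mm wide, 14 mm high, at x = 0 and 50 mm, have 1.5 mm play each side in the channel, so it turns with the bend. Deck x = -17 to 67 mm, 32 mm wide, top at z = 20 mm. Starts at x = -125 to -75, y = 90 mm of the guide. Needs some 1 to 6 N to slide.
- post (a point): Middle of the carrier's upright round steel post, the part to push: 14 mm in diameter, on the carrier's origin axis, from z = 20 to 60 mm above the carrier's underside; this point at z = 40 mm. At its foot a collar 20 mm in diameter, 3 mm high.
- bumper (a point): Centre of the front face of the carrier's bumper, 67 mm ahead of the carrier's origin and 30 mm above its underside; this face meets the stop screw. The bumper is 8 mm thick, 24 mm wide, 20 mm high, standing on the deck. Low brass gears, up to 9 mm high, lie between it and the post.
- can: Red drink can, 66 mm in diameter, 115 mm high, standing beside the track; origin at the centre of its underside. Leave it.
- paint_jar: Small paint jar, 48 mm in diameter, 42 mm high, standing inside the bend; origin at the centre of its underside. Leave it.
- wood_box: Wooden block 50 x 130 x 40 mm lying beyond the exit leg; origin at the centre of its underside. Leave it.

How it is judged:
By the outcome, as a careful person would: the job done as asked, in the order asked, and still so for the second after the job is handed in, with the robot touching nothing.
It also fails if it takes over 70 s, if anything falls off the work surface, if the arm or the gripper's body presses on something with over 40 N, if the wrist force passes 120 N, or if a joint passes its speed limit or range.

## Working session

There is one attempt and no reset: what is moved stays moved. The work goes in short steps, Python scripts to look and compute and a tool call to move; the robot and the scene stay as the last step left them, time stands still between calls to the robot, and variables do not carry over. Pictures are saved under pics/ and viewed, and the job is handed in when it is done.

Besides the shell and the picture viewer there is one more tool, called after "Emit:" as name([rows], argument=value, ...), one row to a line, values as JSON. play_rows: Moves the arm, as the interface text tells. Its arguments: {"type":"object","properties":{"plan":{"type":"array"},"squeeze":{"type":"number"}},"required":["plan"]}

```bash
mkdir -p pics; ls; cat > h.py <<'E'
import numpy as np, cv2
from scipy.spatial.transform import Rotation as R
def rot(q): return R.from_quat([q[1],q[2],q[3],q[0]]).as_matrix()
def proj(p,c):
    M=rot(c['orientation']); q=(np.atleast_2d(p)-np.array(c['position']))@M
    u=q@np.array(c['mtx']).T; return u[:,:2]/u[:,2:]
def onz(px,c,z):
    M=rot(c['orientation']); d=M@np.linalg.inv(c['mtx'])@np.array([px[0],px[1],1.]); o=np.array(c['position'])
    return o+d*(z-o[2])/d[2]
E
python3 - <<'E'
from h import *
from bench import bot
print(bot.state())
for n in ['scene','top']:
    c=bot.read_camera(n); cv2.imwrite(f'pics/{n}0.png',c['frame'][:,:,::-1]); print(n,c['position'],c['orientation'],c['mtx'])
    for t in ['guide','bend_start','stop','carrier','post','bumper','can','paint_jar','wood_box']:
        r=bot.pinpoint(t,c)
        print(t,[(round(x['conf'],2),round(x['at'][0]*560,1),round(x['at'][1]*420,1)) for x in r[:3]])
print(bot.state()['time'])
E
```

```text
pics
{'time': 0.0, 'qpos': array([-1.21430686e+00,  3.78097153e-01,  7.96464107e-02,  1.27437679e+00,
       -6.11998379e-06,  1.46046744e+00]), 'dq': array([ 9.68898771e-05,  3.99550081e-04, -1.31547414e-03,  1.19688094e-04,
       -1.77501171e-04, -1.15510311e-03]), 'effort': array([ 1.55677099e-03, -4.63602769e+01,  2.69874591e+01,  2.10825138e-02,
       -1.65671127e-04,  1.60301937e-05]), 'tool_pos': array([ 258.54226983, -512.88228986,  230.34933699]), 'eef_rot': array([-1.00754162e-03,  9.72883020e-01,  2.31295476e-01, -1.27721837e-04]), 'contact_force': array([ 0.66303162, -1.24938054,  0.19608117]), 'torque': array([ 0.0134461 , -0.00976274, -0.00418713]), 'grip_width': 85.2899414926566}
scene [1272.92153721   19.41279077  600.68448452] [-0.30976491  0.66243977  0.61389954 -0.29723156] [[452.27855481   0.         287.02288437]
 [  0.         452.27855481 207.36302625]
 [  0.           0.           1.        ]]
guide [(0.58, 282.5, 222.8)]
bend_start [(0.77, 325.6, 206.0)]
stop [(0.64, 231.0, 270.0), (0.37, 307.0, 296.0)]
carrier [(0.98, 303.9, 185.6)]
post [(0.8, 304.2, 162.9)]
bumper [(0.66, 315.1, 185.3), (0.66, 246.8, 209.2)]
can [(0.96, 391.0, 208.9)]
paint_jar [(0.94, 245.7, 207.4)]
wood_box [(0.95, 309.3, 297.2)]
top [ 403.88950928   47.7518338  1022.30566835] [-0.07490257  0.72190479 -0.68395464  0.07381821] [[471.44563169   0.         274.48201917]
 [  0.         471.44563169 207.01957752]
 [  0.           0.           1.        ]]
guide [(0.7, 276.6, 221.6)]
bend_start [(0.91, 237.1, 235.4)]
stop [(0.8, 327.7, 169.1), (0.67, 168.7, 227.6)]
carrier [(0.57, 247.9, 281.6)]
post [(0.68, 247.0, 279.5)]
bumper [(0.94, 235.7, 249.3)]
can [(0.79, 166.5, 227.9), (0.46, 310.1, 250.1)]
paint_jar [(0.86, 311.7, 248.5)]
wood_box [(0.55, 263.6, 145.2)]
1.0
```

View pics/scene0.png

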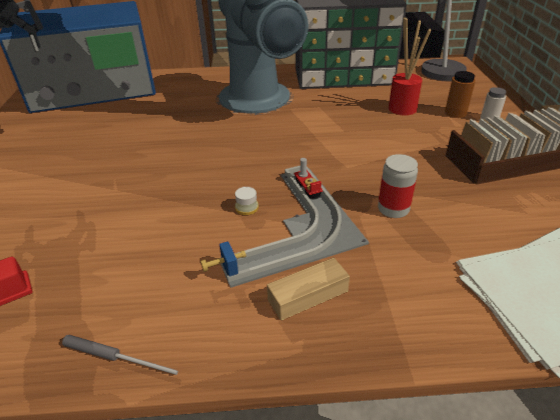

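View pics/top0.png

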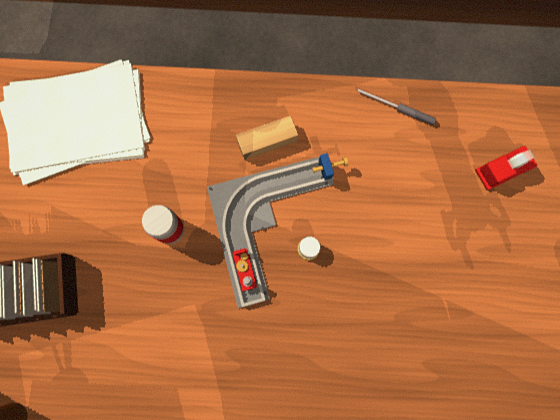

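The track runs away from the robot and bends right toward the blue stop. In the top view the carrier is at about (247,270), the stop at (327,168), the can at (162,225) and the jar at (310,248). Next I fit the guide pose and overlay it.

```bash
cat > fit.py <<'E'
from h import *
from bench import bot
from scipy.optimize import least_squares
G=dict(guide=[0,0,0],bend_start=[0,90,5],stop=[90,-139,5])
def g2w(p,s):
    c,n=np.cos(s[2]),np.sin(s[2]); p=np.atleast_2d(np.array(p,float))
    return np.c_[s[0]+c*p[:,0]-n*p[:,1], s[1]+n*p[:,0]+c*p[:,1], p[:,2]]
def center(s0,s1,off=0,z=5,n=60):
    a=np.linspace(np.pi/2,0,30); r=90+off
    e=[[x,r] for x in np.linspace(-144,0,20)]+[[r*np.cos(t),r*np.sin(t)] for t in a]+[[r,y] for y in np.linspace(0,-130,20)]
    return np.array([[*p,z] for p in e],float)
E
python3 - <<'E'
from fit import *
import json
cs=[];obs=[]
for n in ['scene','top']:
    c=bot.read_camera(n)
    for t in ['guide','bend_start','stop','post','carrier','can','paint_jar','wood_box']:
        r=bot.pinpoint(t,c)
        for x in r[:1]: obs.append((n,t,np.array(x['at'])*[560,420]))
    cs.append(c)
C=dict(zip(['scene','top'],cs))
def res(s):
    o=[]
    for n,t,px in obs:
        if t in G: o+=list(proj(g2w(G[t],s),C[n])[0]-px)
        if t in('post','carrier'): o+=list(proj(g2w([s[3],90,45 if t=='post' else 5],s),C[n])[0]-px)
    return o
f=least_squares(res,[450,0,0.1,-100],loss='soft_l1'); s=f.x; print(s,np.round(f.fun,1))
for n,t,px in obs:
    if t in('can','paint_jar','wood_box'): print(n,t,onz(px,C[n],0))
json.dump(list(s),open('s.json','w'))
for n in C:
    im=cv2.resize(C[n]['frame'][:,:,::-1],None,fx=3,fy=3,interpolation=cv2.INTER_CUBIC)
    for off,z,col in[(0,5,(0,255,0)),(-19.5,17,(255,0,0)),(19.5,17,(255,0,0)),(25.5,17,(0,255,255)),(-25.5,17,(0,255,255))]:
        q=proj(g2w(center(0,0,off,z),s),C[n])*3+1
        cv2.polylines(im,[q.astype(int).reshape(-1,1,2)],False,col,1)
    q=(proj(g2w([[s[3],90,25],[s[3],90,65],[s[3]+67,90,35]],s),C[n])*3+1).astype(int)
    for p in q: cv2.circle(im,tuple(map(int,p)),4,(255,0,255),1)
    x,y=(600,420) if n=='scene' else (560,420)
    cv2.imwrite(f'pics/{n}1.png',im[y:y+540,x:x+600])
E
```

```text
[ 579.7951206    51.78264443   -5.96094821 -100.29444598] [-0.5 -1.3  1.1  3.3 -0.5 -1.3 -0.5  2.8 -0.9 -1.  -0.9 -0.8  0.6  0.2
 -4.2  0.2 -3.9 -1.   1.5  0.5]
scene can [551.75376554 283.96719815   0.        ]
scene paint_jar [525.2945801  -22.06190834   0.        ]
scene wood_box [564.70357127 277.73540212   0.        ]
top can [561.7425736  287.44216093   0.        ]
top paint_jar [533.88265894 -24.52741353   0.        ]
top wood_box [772.71562012  79.7586621    0.        ]
```

View pics/scene1.png

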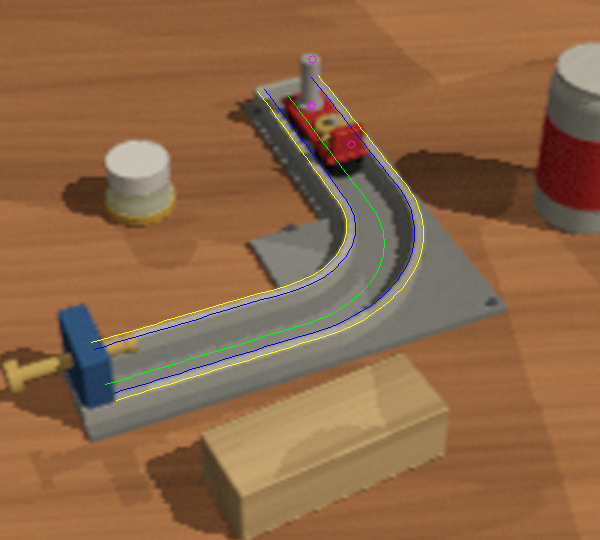

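View pics/top1.png

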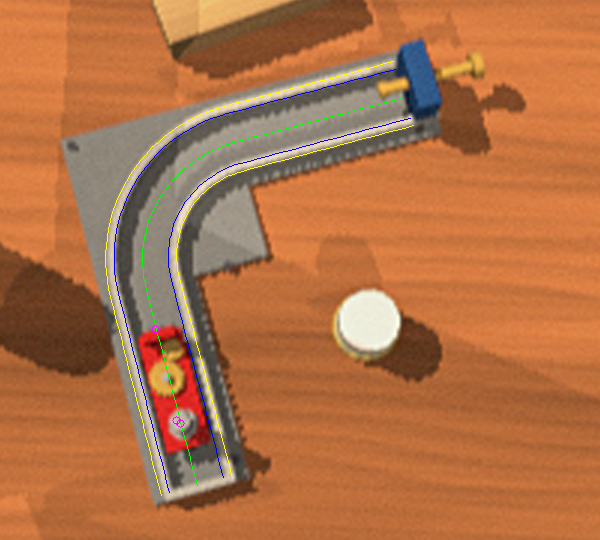

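```bash
python3 - <<'E'
from fit import *
import json
from scipy.optimize import minimize
s0=np.array(json.load(open('s.json')));s0[2]+=2*np.pi
C={n:bot.read_camera(n) for n in['scene','top']}
gr={n:cv2.GaussianBlur(C[n]['frame'].min(2).astype(np.float32),(0,0),0.8) for n in C}
def samp(n,P):
    q=proj(P,C[n]).astype(np.float32); return cv2.remap(gr[n],q[:,0].copy(),q[:,1].copy(),cv2.INTER_LINEAR).ravel()
def sc(s,ns):
    t=0
    for n in ns:
        for o in(22.5,-22.5): t+=np.mean(samp(n,g2w(center(0,0,o,17)[2:-4],s)))
        for o in(22.5-9,-22.5+9,): t-=0.5*np.mean(samp(n,g2w(center(0,0,o,17)[2:-4],s)))
    return -t
for ns in(['scene'],['top'],['scene','top']):
    r=minimize(lambda d:sc(s0[:3]+d*[1,1,.01],ns),[0,0,0],method='Nelder-Mead',options=dict(initial_simplex=[[0,0,0],[4,0,0],[0,4,0],[0,0,2]]))
    s=s0[:3]+r.x*[1,1,.01]; print(ns,s,r.fun)
# post: cut out
for n in C:
    p=bot.pinpoint('post',C[n])[0]; px=np.array(p['at'])*[560,420]; w=onz(px,C[n],45); print(n,px,w)
    c,k=np.cos(s[2]),np.sin(s[2]); d=w[:2]-s[:2]; print(' guide frame',c*d[0]+k*d[1],-k*d[0]+c*d[1])
json.dump(list(s)+[s0[3]],open('s2.json','w'))
for n in C:
    im=cv2.resize(C[n]['frame'][:,:,::-1],None,fx=3,fy=3,interpolation=cv2.INTER_CUBIC)
    for off,z,col in[(-19.5,17,(255,0,0)),(19.5,17,(255,0,0)),(25.5,17,(0,255,255)),(-25.5,17,(0,255,255))]:
        q=proj(g2w(center(0,0,off,z),s),C[n])*3+1
        cv2.polylines(im,[q.astype(int).reshape(-1,1,2)],False,col,1)
    x,y=(720,420) if n=='scene' else (600,420)
    cv2.imwrite(f'pics/{n}2.png',im[y:y+540,x:x+400])
cv2.imwrite('pics/both2.png',np.hstack([cv2.imread('pics/scene2.png'),cv2.imread('pics/top2.png')]))
E
```

```text
['scene'] [5.80800299e+02 5.19831043e+01 3.23176605e-01] -169.72706604003906
['top'] [5.82459363e+02 5.15445426e+01 3.25367701e-01] -237.59295654296875
['scene', 'top'] [5.81940029e+02 5.17216136e+01 3.25129568e-01] -404.91839599609375
scene [302.288 165.102] [447.87508746 103.0582433   45.        ]
 guide frame -110.64265165528589 91.47164473407858
top [246.624 279.216] [458.40395165 103.89339996  45.        ]
 guide frame -100.39862614162337 88.89979538271697
```

View pics/both2.png

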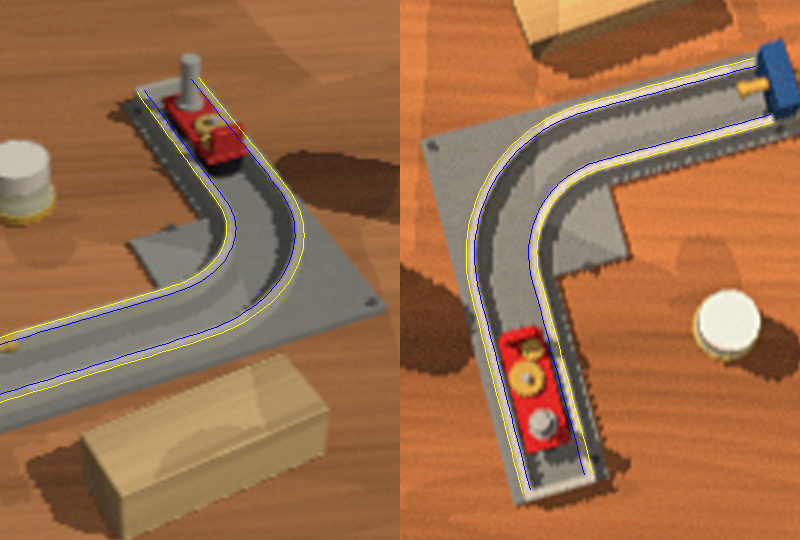

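```bash
cat >> fit.py <<'E'
import json
S=[581.94,51.72,0.32513]
def w2g(w):
    c,k=np.cos(S[2]),np.sin(S[2]); d=np.array(w[:2])-S[:2]; return np.array([c*d[0]+k*d[1],-k*d[0]+c*d[1]])
E
python3 - <<'E'
from fit import *
C={n:bot.read_camera(n) for n in['scene','top']}
print(w2g(onz((247.7,279.3),C['top'],65)))
print(w2g(onz((302.3,175.7),C['scene'],28)),w2g(onz((303.2,159.5),C['scene'],45)), w2g(onz((303.2,140),C['scene'],65)))
M=C['scene']['frame'];
im=cv2.resize(M[130:205,280:340,::-1],None,fx=8,fy=8,interpolation=cv2.INTER_CUBIC); cv2.imwrite('pics/a.png',im)
q=proj(g2w([[x,90,z] for x in(-90,-95,-100,-105,-110) for z in (28,65)],S),C['scene']); print(np.round(q,1))
q=proj(g2w([[x,90,z] for x in(-90,-95,-100,-105,-110) for z in (65,)],S),C['top']); print(np.round(q,1))
E
```

```text
[-102.56340316   86.12860377]
[-95.80338986  85.00521056] [-130.25643024  102.48558902] [-176.60931493  123.12352887]
[[305.5 176.6]
 [305.7 162.4]
 [304.5 175.4]
 [304.7 161.2]
 [303.6 174.2]
 [303.8 160. ]
 [302.7 173. ]
 [302.8 158.9]
 [301.7 171.8]
 [301.9 157.7]]
[[244.2 273.8]
 [244.9 276.2]
 [245.5 278.6]
 [246.1 281. ]
 [246.8 283.4]]
```

View pics/a.png

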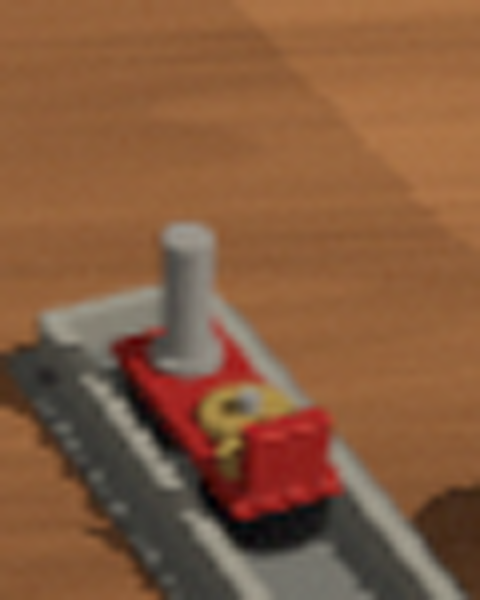

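```bash
cat > plan.py <<'E'
# commanded ledger: x,y,z,yaw(deg of tool y)
from fit import *
def path(d,y=90):   # d: along-track mm from bend start (post), lateral centre ; returns guide xy, heading deg (guide)
    L=90*np.pi/2
    if d<0: return (d,90),0
    if d<L: a=d/90; return (90*np.sin(a),90*np.cos(a)),-np.degrees(a)
    return (90,-(d-L)),-90
def pose(d,z):
    (x,y),h=path(d); w=g2w([x,y,0],S)[0]; return np.array([w[0],w[1],z,h+np.degrees(S[2])])
def rel(cmd,t):
    a=np.radians(cmd[3]); ty=np.array([np.cos(a),np.sin(a)]); tx=np.array([-np.sin(a),np.cos(a)])  # x=y cross z(down)
    d=t[:2]-np.array(cmd[:2]); return np.round([d@tx/10,d@ty/10,-(t[2]-cmd[2])/10,-(t[3]-cmd[3])],2)
def apply(cmd,r):
    a=np.radians(cmd[3]); ty=np.array([np.cos(a),np.sin(a)]); tx=np.array([-np.sin(a),np.cos(a)])
    p=np.array(cmd[:2])+10*(r[0]*tx+r[1]*ty); return np.array([*p,cmd[2]-10*r[2],cmd[3]-r[3]])
C0=np.array([258.784,-513.515,231.329,-63.21])
def st():
    s=bot.state(); M=rot(s['eef_rot']); print('t',round(s['time'],2),'pos',np.round(s['tool_pos'],1),'yaw',round(np.degrees(np.arctan2(M[1,1],M[0,1])),2),'x',np.round(M[:,0],3),'F',np.round(s['contact_force'],2),'w',round(s['grip_width'],1),'q6',s['qpos'][5]); return s
E
python3 - <<'E'
from plan import *
st()
t=pose(-102,120); print(t,rel(C0,t))
E
```

```text
t 2.2 pos [ 258.8 -513.5  231.3] yaw -63.25 x [ 0.893  0.45  -0.   ] F [ 0.4  -0.07  0.95] w 85.3 q6 1.460484769500304
[456.53498276 104.42276701 120.          18.62857679] [ 45.5  -46.25  11.13 -81.84]
```

Emit:
play_rows([
  [[4.4, 4, -4, 0, -7], [4.4, 8.4, -8.5, 0, -15], [4.4, 12.6, -12.8, 0, -23], [4.4, 16.8, -17, 0, -31], [4.4, 21, -21.3, 0, -39], [4.4, 25.2, -25.6, 0, -47], [4.4, 29.4, -29.9, 0, -55], [4.4, 33.6, -34.1, 0, -63], [4.4, 37.8, -38.4, 0, -71], [4.4, 42, -42.7, 0, -79], [4.4, 45.5, -46.25, 0, -81.8], [4.4, 45.5, -46.25, 0, -81.8]],
])

```text
time: 3.7
tool_pos: [457.6, 107.1, 231.2]
eef_rot: [0.0, 0.582, 0.813, 0.0]
contact_force: [-0.7, -1.1, 0.1]
grip_width: 44.4
```

```bash
python3 - <<'E'
from plan import *
st()
c=apply(C0,[45.5,-46.25,0,-81.8]); print(c, rel(c,pose(-102,38)))
E
```

```text
t 3.7 pos [457.6 107.1 231.2] yaw 18.86 x [-0.323  0.946  0.   ] F [-0.7  -1.06  0.12] w 44.4 q6 1.336099653601664
[456.48753797 104.42072568 231.329       18.59      ] [-0.    0.   19.33 -0.04]
```

Emit:
play_rows([
  [[4.4, 0, 0, 5, 0], [4.4, 0, 0, 10, 0], [4.4, 0, 0, 14.5, 0], [4.4, 0, 0, 14.5, 0]],
])

```text
time: 4.2
tool_pos: [453.1, 102.9, 83.6]
eef_rot: [-0.003, 0.585, 0.811, -0.003]
contact_force: [0.0, 0.4, 1.0]
grip_width: 44.0
```

```bash
python3 - <<'E'
from plan import *
s=st()
C={n:bot.read_camera(n) for n in['scene','top']}
a=C['scene']['frame'][90:210,240:380,::-1];b=C['top']['frame'][200:320,180:320,::-1]
im=cv2.resize(np.hstack([a,b]),None,fx=2.8,fy=2.8,interpolation=cv2.INTER_CUBIC);cv2.imwrite('pics/b.png',im)
E
```

```text
t 4.2 pos [453.1 102.9  83.6] yaw 18.45 x [-0.316  0.949  0.001] F [0.01 0.4  0.98] w 44.0 q6 1.3357821789723208
```

View pics/b.png

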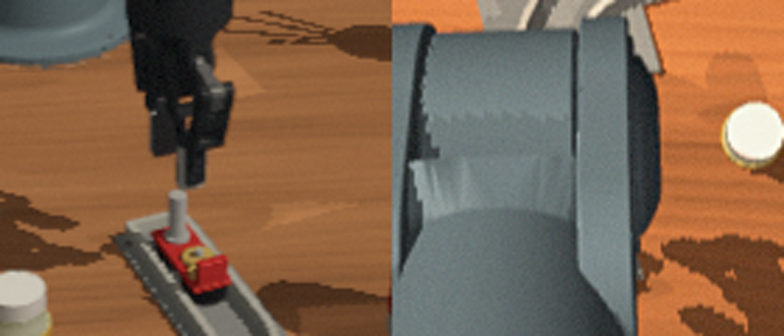

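The scene view shows the open fingers above and astride the post at crop pixel (178,190). Going down slowly.

Emit:
play_rows([
  [[4.4, 0, 0, 0, 0], [4.4, 0, 0, 1, 0], [4.4, 0, 0, 2, 0], [4.4, 0, 0, 3, 0], [4.4, 0, 0, 4, 0], [4.4, 0, 0, 4.6, 0], [4.4, 0, 0, 4.8, 0], [4.4, 0, 0, 4.8, 0], [4.4, 0, 0, 4.8, 0]],
])

```text
time: 5.42
tool_pos: [457.3, 104.3, 38.6]
eef_rot: [0.0, 0.584, 0.812, 0.0]
contact_force: [0.1, -0.4, 0.7]
grip_width: 44.2
```

```bash
python3 - <<'E'
from plan import *
s=st()
C={n:bot.read_camera(n) for n in['scene']}
a=C['scene']['frame'][90:210,240:380,::-1]
im=cv2.resize(a,None,fx=4,fy=4,interpolation=cv2.INTER_CUBIC);cv2.imwrite('pics/c.png',im)
E
```

```text
t 5.42 pos [457.3 104.3  38.6] yaw 18.55 x [-0.318  0.948 -0.   ] F [ 0.12 -0.42  0.67] w 44.2 q6 1.3359802419627607
```

View pics/c.png

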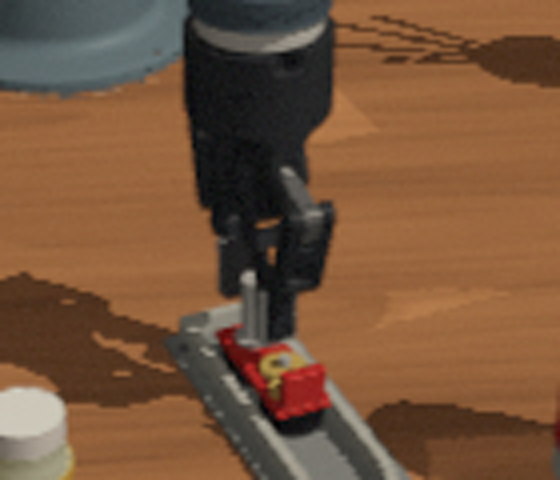

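```bash
python3 - <<'E'
from plan import *
C=bot.read_camera('scene'); im=cv2.resize(C['frame'][90:210,240:380,::-1],None,fx=5,fy=5,interpolation=cv2.INTER_CUBIC)
p=pose(-102,38);a=np.radians(p[3]);ty=np.array([np.cos(a),np.sin(a),0]);tx=np.array([-np.sin(a),np.cos(a),0])
def box(y0,y1,col):
    for z in(40,80):
        P=[np.array([p[0],p[1],z])+y*ty+x*tx for y,x in((y0,-11),(y1,-11),(y1,11),(y0,11))]
        cv2.polylines(im,[((proj(P,C)-[240,90])*5).astype(int).reshape(-1,1,2)],True,col,1)
box(22,36,(0,255,0));box(-22,-36,(255,255,0))
for z in(28,65):
    q=((proj(g2w([-102,90,z],S),C)[0]-[240,90])*5).astype(int);cv2.circle(im,tuple(map(int,q)),5,(255,0,255),1)
cv2.imwrite('pics/d.png',im)
for n in('post','carrier','bumper'):
    print(n,[(r['conf'],np.array(r['at'])*[560,420]) for r in bot.pinpoint(n,C)[:2]])
E
```

```text
post [(0.76, array([301.616, 165.984]))]
carrier [(0.63, array([304.696, 181.818]))]
bumper [(0.6, array([313.32 , 185.388]))]
```

View pics/d.png

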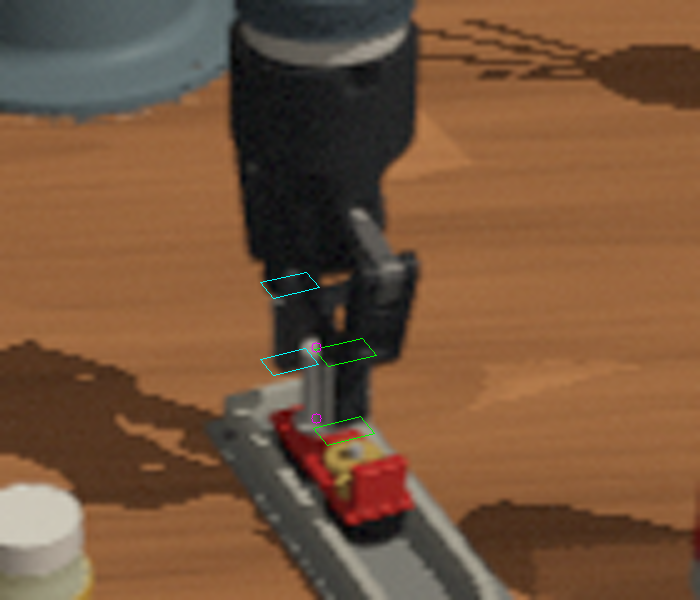

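Emit:
play_rows([
  [[3.2, 0, 0, 0, 0], [2.2, 0, 0, 0, 0], [2.2, 0, 0, 0, 0], [2.2, 0, 0, 0, 0]],
], squeeze=20)

```text
time: 6.18
tool_pos: [457.0, 104.3, 38.3]
eef_rot: [0.0, 0.584, 0.812, -0.0]
contact_force: [0.2, 0.1, 0.0]
grip_width: 22.1
```

```bash
cat >> plan.py <<'E'
def tgt(d,z,lead=4):
    p=pose(d,z); a=np.radians(p[3]); p[:2]+=lead*np.array([np.cos(a),np.sin(a)]); return p
def rows(c,ds,z,w=2.2):
    R_=[]
    for d in ds:
        r=rel(c,tgt(d,z)); R_.append([w,*[float(round(v,2)) for v in r[:3]],float(round(r[3],1))])
    print(R_); print('end',apply(c,R_[-1][1:]).round(3).tolist())
E
python3 - <<'E'
from plan import *
st()
c=apply([456.4875,104.4207,231.329,18.59],[0,0,19.3,0]); print(c)
rows(c,[-102,-99,-95,-91,-87,-83,-79,-75,-71,-67,-63,-60],38)
C=bot.read_camera('scene'); cv2.imwrite('pics/e.png',cv2.resize(C['frame'][90:210,240:380,::-1],None,fx=5,fy=5,interpolation=cv2.INTER_CUBIC))
E
```

```text
t 6.17 pos [457.  104.3  38.3] yaw 18.55 x [-0.318  0.948 -0.   ] F [0.16 0.09 0.03] w 22.1 q6 1.3360026807173393
[456.4875 104.4207  38.329   18.59  ]
[[2.2, -0.0, 0.4, 0.03, -0.0], [2.2, -0.0, 0.7, 0.03, -0.0], [2.2, -0.0, 1.1, 0.03, -0.0], [2.2, -0.0, 1.5, 0.03, -0.0], [2.2, -0.0, 1.9, 0.03, -0.0], [2.2, 0.0, 2.3, 0.03, -0.0], [2.2, 0.0, 2.7, 0.03, -0.0], [2.2, 0.0, 3.1, 0.03, -0.0], [2.2, 0.0, 3.5, 0.03, -0.0], [2.2, 0.0, 3.9, 0.03, -0.0], [2.2, 0.0, 4.3, 0.03, -0.0], [2.2, 0.0, 4.6, 0.03, -0.0]]
end [500.087, 119.085, 38.029, 18.59]
```

View pics/e.png

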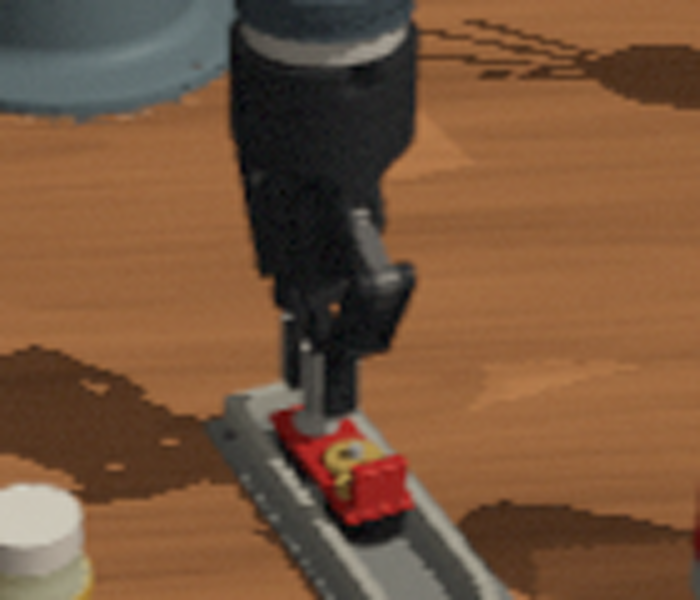

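The post at (320,385) now sits between the two fingers, and there is no contact force. Starting the push.

Emit:
play_rows([
  [[2.2, 0, 0.3, 0, 0], [2.2, 0, 0.6, 0, 0], [2.2, 0, 0.9, 0, 0], [2.2, 0, 1.2, 0, 0], [2.2, 0, 1.5, 0, 0], [2.2, 0, 1.5, 0, 0]],
])

```text
time: 6.98
tool_pos: [471.9, 109.2, 38.3]
eef_rot: [0.0, 0.584, 0.812, 0.0]
contact_force: [-0.0, 0.8, 0.0]
grip_width: 22.0
```

```bash
python3 - <<'E'
from plan import *
st()
c=apply([456.4875,104.4207,38.329,18.59],[0,1.5,0,0]); print(c)
rows(c,[-87,-82,-77,-72,-67,-62,-57,-52,-47,-42,-37,-32],38.3)
C=bot.read_camera('scene'); cv2.imwrite('pics/f.png',cv2.resize(C['frame'][90:210,240:380,::-1],None,fx=5,fy=5,interpolation=cv2.INTER_CUBIC))
E
```

```text
t 6.97 pos [471.9 109.2  38.3] yaw 18.55 x [-0.318  0.948 -0.   ] F [-0.02  0.84  0.03] w 22.0 q6 1.343325663375868
[470.70486097 109.20260831  38.329       18.59      ]
[[2.2, -0.0, 0.4, 0.0, -0.0], [2.2, 0.0, 0.9, 0.0, -0.0], [2.2, 0.0, 1.4, 0.0, -0.0], [2.2, 0.0, 1.9, 0.0, -0.0], [2.2, 0.0, 2.4, 0.0, -0.0], [2.2, 0.0, 2.9, 0.0, -0.0], [2.2, 0.0, 3.4, 0.0, -0.0], [2.2, 0.0, 3.9, 0.0, -0.0], [2.2, 0.0, 4.4, 0.0, -0.0], [2.2, 0.0, 4.9, 0.0, -0.0], [2.2, 0.0, 5.4, 0.0, -0.0], [2.2, 0.0, 5.9, 0.0, -0.0]]
end [526.626, 128.011, 38.329, 18.59]
```

View pics/f.png

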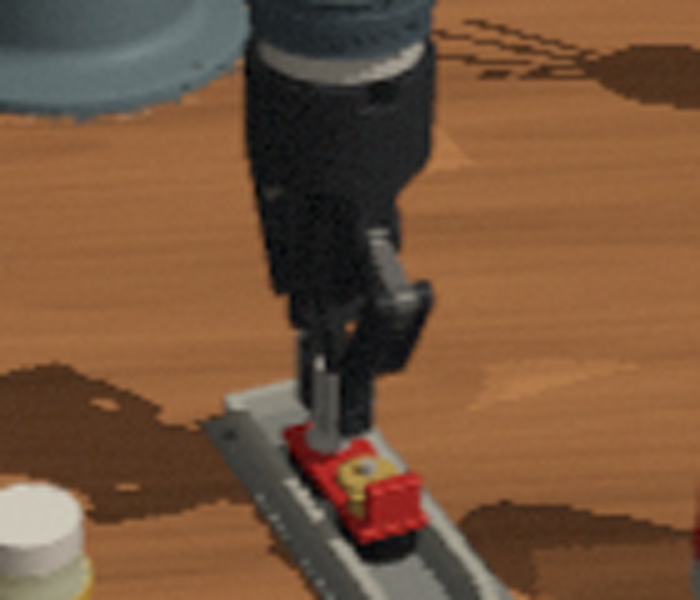

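The carrier has moved about 11 mm along the track, with its post between the fingers. Continuing.

Emit:
play_rows([
  [[2.2, 0, 0.4, 0, 0], [2.2, 0, 0.9, 0, 0], [2.2, 0, 1.4, 0, 0], [2.2, 0, 1.9, 0, 0], [2.2, 0, 2.4, 0, 0], [2.2, 0, 2.9, 0, 0], [2.2, 0, 3.4, 0, 0], [2.2, 0, 3.9, 0, 0], [2.2, 0, 4.4, 0, 0], [2.2, 0, 4.9, 0, 0], [2.2, 0, 5.4, 0, 0], [2.2, 0, 5.9, 0, 0]],
])

```text
time: 8.52
tool_pos: [527.4, 127.9, 38.3]
eef_rot: [0.0, 0.584, 0.812, -0.0]
contact_force: [-2.6, -0.7, 2.4]
grip_width: 22.2
```

```bash
python3 - <<'E'
from plan import *
st()
c=[526.626, 128.011, 38.329, 18.59]
rows(c,np.arange(-28,17,4),38.3)
E
```

```text
t 8.53 pos [527.4 127.9  38.3] yaw 18.54 x [-0.318  0.948 -0.   ] F [-2.61 -0.75  2.37] w 22.2 q6 1.3681666809488362
[[2.2, 0.0, 0.4, 0.0, -0.0], [2.2, 0.0, 0.8, 0.0, -0.0], [2.2, 0.0, 1.2, 0.0, -0.0], [2.2, 0.0, 1.6, 0.0, -0.0], [2.2, 0.01, 2.0, 0.0, -0.0], [2.2, 0.01, 2.4, 0.0, -0.0], [2.2, 0.01, 2.8, 0.0, -0.0], [2.2, 0.01, 3.2, 0.0, -0.0], [2.2, -0.02, 3.6, 0.0, 2.5], [2.2, -0.06, 4.0, 0.0, 5.0], [2.2, -0.13, 4.4, 0.0, 7.6], [2.2, -0.21, 4.79, 0.0, 10.2]]
end [572.696, 141.291, 38.329, 8.39]
```

Emit:
play_rows([
  [[2.2, 0, 0.4, 0, 0], [2.2, 0, 0.8, 0, 0], [2.2, 0, 1.2, 0, 0], [2.2, 0, 1.6, 0, 0], [2.2, 0, 2.0, 0, 0], [2.2, 0, 2.4, 0, 0], [2.2, 0, 2.8, 0, 0], [2.2, 0, 3.2, 0, 0], [2.2, -0.02, 3.6, 0, 2.5], [2.2, -0.06, 4.0, 0, 5.0], [2.2, -0.13, 4.4, 0, 7.5], [2.2, -0.21, 4.8, 0, 10]],
])

```text
time: 10.02
tool_pos: [573.5, 141.3, 38.2]
eef_rot: [-0.0, 0.653, 0.757, 0.0]
contact_force: [-2.9, -0.9, 1.5]
grip_width: 21.6
```

```bash
python3 - <<'E'
from plan import *
st()
c=apply([526.626, 128.011, 38.329, 18.59],[-.21,4.8,0,10]);print(c)
rows(c,np.arange(20,65,4),38.3)
C=bot.read_camera('scene'); cv2.imwrite('pics/g.png',cv2.resize(C['frame'][110:230,260:400,::-1],None,fx=5,fy=5,interpolation=cv2.INTER_CUBIC))
E
```

```text
t 10.03 pos [573.5 141.3  38.2] yaw 8.47 x [-0.147  0.989  0.   ] F [-2.85 -0.93  1.54] w 21.6 q6 1.5570662217621383
[572.79102226 141.32267607  38.329        8.59      ]
[[2.2, -0.03, 0.39, 0.0, 2.7], [2.2, -0.07, 0.79, 0.0, 5.2], [2.2, -0.13, 1.18, 0.0, 7.8], [2.2, -0.21, 1.57, 0.0, 10.3], [2.2, -0.31, 1.96, 0.0, 12.9], [2.2, -0.43, 2.35, 0.0, 15.4], [2.2, -0.56, 2.72, 0.0, 18.0], [2.2, -0.71, 3.1, 0.0, 20.5], [2.2, -0.87, 3.46, 0.0, 23.1], [2.2, -1.05, 3.82, 0.0, 25.6], [2.2, -1.25, 4.17, 0.0, 28.2], [2.2, -1.46, 4.51, 0.0, 30.7]]
end [619.566, 133.623, 38.329, -22.11]
```

View pics/g.png

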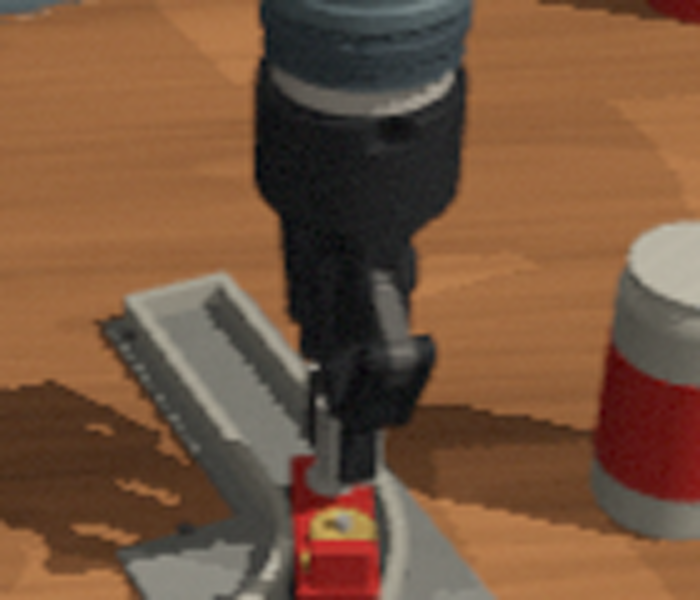

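```bash
cat > ov.py <<'E'
from plan import *
import sys
def ov(c,d,fn,w=22,k=10,half=(30,26)):
    C=bot.read_camera('scene'); q=proj(g2w([*path(d)[0],45],S),C)[0]; x0,y0=int(q[0]-half[0]),int(q[1]-half[1])
    im=cv2.resize(C['frame'][y0:y0+2*half[1],x0:x0+2*half[0],::-1],None,fx=k,fy=k,interpolation=cv2.INTER_CUBIC)
    a=np.radians(c[3]);ty=np.array([np.cos(a),np.sin(a),0]);tx=np.array([-np.sin(a),np.cos(a),0])
    for s,col in((1,(0,255,0)),(-1,(255,255,0))):
        for z in(38,65):
            P=[np.array([c[0],c[1],z])+s*y*ty+x*tx for y,x in((w/2,-11),(w/2+14,-11),(w/2+14,11),(w/2,11))]
            cv2.polylines(im,[((proj(P,C)-[x0,y0]+.5)*k).astype(int).reshape(-1,1,2)],True,col,1)
    for z in(28,65):
        t=np.linspace(0,6.3,30);g=path(d)[0]
        P=g2w(np.c_[g[0]+7*np.cos(t),g[1]+7*np.sin(t),z+0*t],S)
        cv2.polylines(im,[((proj(P,C)-[x0,y0]+.5)*k).astype(int).reshape(-1,1,2)],True,(255,0,255),1)
    cv2.imwrite(fn,im)
E
python3 - <<'E'
from ov import *
s=st(); ov([*s['tool_pos'],8.5],16,'pics/h.png')
E
```

```text
t 10.07 pos [574.3 141.4  38.3] yaw 8.42 x [-0.146  0.989  0.   ] F [ 0.75  0.01 -0.15] w 21.6 q6 1.557826988123926
```

View pics/h.png

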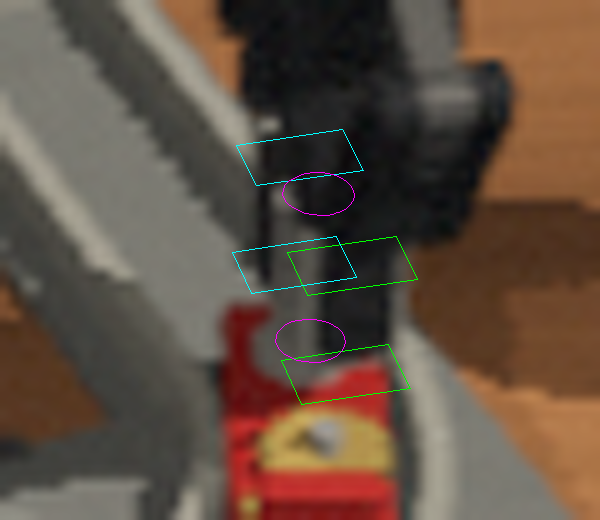

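```bash
cat >> plan.py <<'E'
def tgt(d,z,lead=4,lat=-3):
    p=pose(d,z); a=np.radians(p[3]); p[:2]+=lead*np.array([np.cos(a),np.sin(a)])+lat*np.array([-np.sin(a),np.cos(a)]); return p
E
python3 - <<'E'
from plan import *
c=[572.791,141.323,38.329,8.59]
rows(c,np.arange(18,52,3),38.3)
E
```

```text
[[2.2, -0.31, 0.18, 0.0, 1.4], [2.2, -0.33, 0.47, 0.0, 3.3], [2.2, -0.37, 0.76, 0.0, 5.2], [2.2, -0.41, 1.05, 0.0, 7.2], [2.2, -0.47, 1.33, 0.0, 9.1], [2.2, -0.53, 1.61, 0.0, 11.0], [2.2, -0.6, 1.9, 0.0, 12.9], [2.2, -0.69, 2.17, 0.0, 14.8], [2.2, -0.78, 2.45, 0.0, 16.7], [2.2, -0.88, 2.72, 0.0, 18.6], [2.2, -0.99, 2.99, 0.0, 20.5], [2.2, -1.11, 3.26, 0.0, 22.4]]
end [606.683, 135.217, 38.329, -13.81]
```

Emit:
play_rows([
  [[2.2, -0.1, 0.18, 0, 1.4], [2.2, -0.2, 0.47, 0, 3.3], [2.2, -0.3, 0.76, 0, 5.2], [2.2, -0.41, 1.05, 0, 7.2], [2.2, -0.47, 1.33, 0, 9.1], [2.2, -0.53, 1.61, 0, 11], [2.2, -0.6, 1.9, 0, 12.9], [2.2, -0.69, 2.17, 0, 14.8], [2.2, -0.78, 2.45, 0, 16.7], [2.2, -0.88, 2.72, 0, 18.6], [2.2, -0.99, 2.99, 0, 20.5], [2.2, -1.11, 3.26, 0, 22.4]],
])

```text
time: 11.62
tool_pos: [607.4, 134.8, 38.3]
eef_rot: [0.0, 0.788, 0.616, -0.0]
contact_force: [-2.1, 0.1, -1.7]
grip_width: 22.1
```

```bash
python3 - <<'E'
from ov import *
s=st(); c=[606.683, 135.217, 38.329, -13.81]
rows(c,np.arange(54,88,3),38.3)
ov([*s['tool_pos'],-13.8],51,'pics/i.png')
E
```

```text
t 11.62 pos [607.4 134.8  38.3] yaw -13.99 x [ 0.242  0.97  -0.   ] F [-2.13  0.12 -1.71] w 22.1 q6 1.9314751669507808
[[2.2, -0.02, 0.28, 0.0, 1.9], [2.2, -0.05, 0.57, 0.0, 3.8], [2.2, -0.08, 0.86, 0.0, 5.8], [2.2, -0.13, 1.15, 0.0, 7.7], [2.2, -0.19, 1.43, 0.0, 9.6], [2.2, -0.25, 1.72, 0.0, 11.5], [2.2, -0.33, 2.0, 0.0, 13.4], [2.2, -0.41, 2.27, 0.0, 15.3], [2.2, -0.51, 2.55, 0.0, 17.2], [2.2, -0.61, 2.82, 0.0, 19.1], [2.2, -0.72, 3.09, 0.0, 21.0], [2.2, -0.84, 3.35, 0.0, 23.0]]
end [637.209, 119.063, 38.329, -36.81]
```

View pics/i.png

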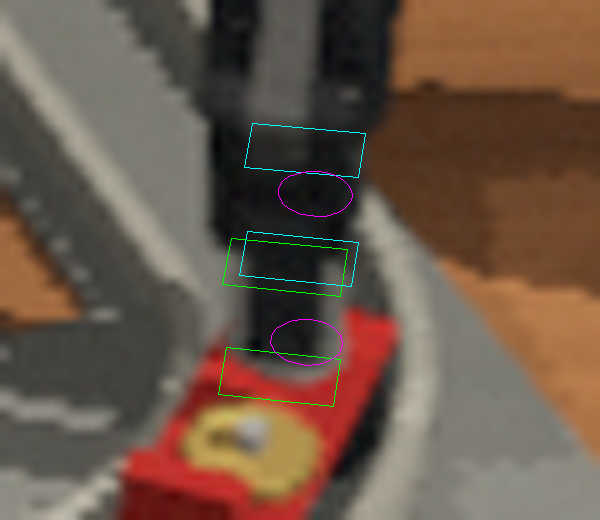

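The front finger (centre column 285) and the post's collar (about 292) are now lined up. Continuing round the bend.

Emit:
play_rows([
  [[2.2, -0.02, 0.28, 0, 1.9], [2.2, -0.05, 0.57, 0, 3.8], [2.2, -0.08, 0.86, 0, 5.8], [2.2, -0.13, 1.15, 0, 7.7], [2.2, -0.19, 1.43, 0, 9.6], [2.2, -0.25, 1.72, 0, 11.5], [2.2, -0.33, 2.0, 0, 13.4], [2.2, -0.41, 2.27, 0, 15.3], [2.2, -0.51, 2.55, 0, 17.2], [2.2, -0.61, 2.82, 0, 19.1], [2.2, -0.72, 3.09, 0, 21], [2.2, -0.84, 3.35, 0, 23]],
])

```text
time: 13.18
tool_pos: [637.9, 118.7, 38.3]
eef_rot: [0.0, 0.895, 0.446, 0.0]
contact_force: [-1.3, 1.3, 0.0]
grip_width: 21.9
```

```bash
python3 - <<'E'
from ov import *
s=st(); c=[637.209, 119.063, 38.329, -36.81]
rows(c,np.arange(90,124,3),38.3)
ov([*s['tool_pos'],-36.8],87,'pics/j.png')
E
```

```text
t 13.18 pos [637.9 118.7  38.3] yaw -36.99 x [0.602 0.799 0.   ] F [-1.26  1.31  0.02] w 21.9 q6 2.3025610775773737
[[2.2, -0.02, 0.29, 0.0, 1.9], [2.2, -0.05, 0.58, 0.0, 3.8], [2.2, -0.09, 0.87, 0.0, 5.7], [2.2, -0.13, 1.16, 0.0, 7.6], [2.2, -0.19, 1.44, 0.0, 9.5], [2.2, -0.25, 1.72, 0.0, 11.4], [2.2, -0.33, 2.0, 0.0, 13.3], [2.2, -0.41, 2.28, 0.0, 15.2], [2.2, -0.51, 2.56, 0.0, 17.1], [2.2, -0.61, 2.83, 0.0, 19.0], [2.2, -0.72, 3.1, 0.0, 21.0], [2.2, -0.84, 3.36, 0.0, 22.9]]
end [659.077, 92.206, 38.329, -59.71]
```

View pics/j.png

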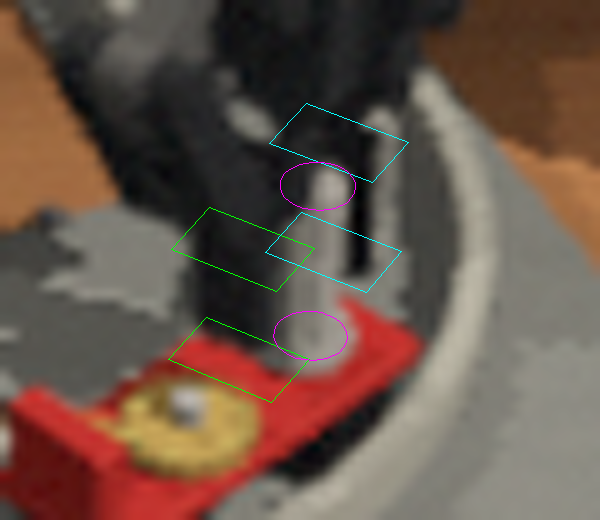

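Emit:
play_rows([
  [[2.2, -0.02, 0.29, 0, 1.9], [2.2, -0.05, 0.58, 0, 3.8], [2.2, -0.09, 0.87, 0, 5.7], [2.2, -0.13, 1.16, 0, 7.6], [2.2, -0.19, 1.44, 0, 9.5], [2.2, -0.25, 1.72, 0, 11.4], [2.2, -0.33, 2.0, 0, 13.3], [2.2, -0.41, 2.28, 0, 15.2], [2.2, -0.51, 2.56, 0, 17.1], [2.2, -0.61, 2.83, 0, 19], [2.2, -0.72, 3.1, 0, 21], [2.2, -0.84, 3.36, 0, 22.9]],
])

```text
time: 14.72
tool_pos: [659.7, 91.7, 38.3]
eef_rot: [0.0, 0.966, 0.26, 0.0]
contact_force: [-1.3, 2.6, 1.4]
grip_width: 22.1
```

```bash
python3 - <<'E'
from ov import *
s=st(); c=[659.077, 92.206, 38.329, -59.71]
rows(c,np.arange(126,151,3),38.3)
ov([*s['tool_pos'],-59.7],123,'pics/k.png')
C=bot.read_camera('scene');im=C['frame'][190:290,190:330,::-1].copy()
im=cv2.resize(im,None,fx=5,fy=5,interpolation=cv2.INTER_CUBIC)
for y in(-111,-98,-85): 
    q=(proj(g2w([90,y,35],S),C)[0]-[190,190]+.5)*5; cv2.circle(im,tuple(map(int,q)),3,(255,0,255),1)
cv2.imwrite('pics/k2.png',im)
E
```

```text
t 14.72 pos [659.7  91.7  38.3] yaw -59.88 x [0.865 0.502 0.   ] F [-1.32  2.57  1.39] w 22.1 q6 2.6589479633114768
[[2.2, -0.02, 0.29, 0.0, 1.9], [2.2, -0.05, 0.58, 0.0, 3.8], [2.2, -0.09, 0.87, 0.0, 5.7], [2.2, -0.13, 1.15, 0.0, 7.6], [2.2, -0.19, 1.44, 0.0, 9.5], [2.2, -0.25, 1.72, 0.0, 11.4], [2.2, -0.32, 2.01, 0.0, 11.7], [2.2, -0.38, 2.31, 0.0, 11.7], [2.2, -0.44, 2.6, 0.0, 11.7]]
end [668.391, 67.536, 38.329, -71.41]
```

View pics/k.png

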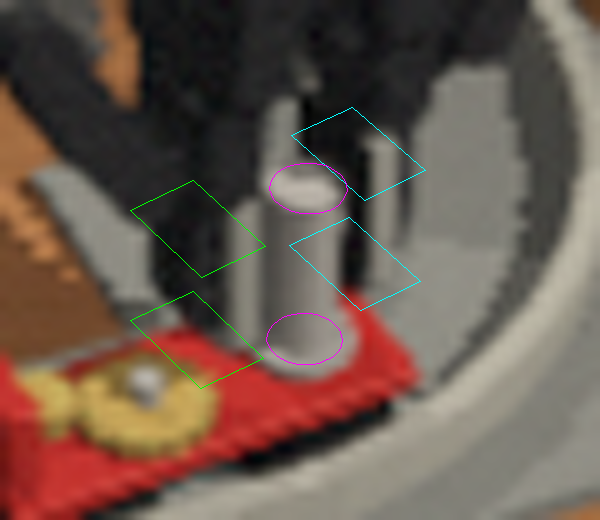

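View pics/k2.png

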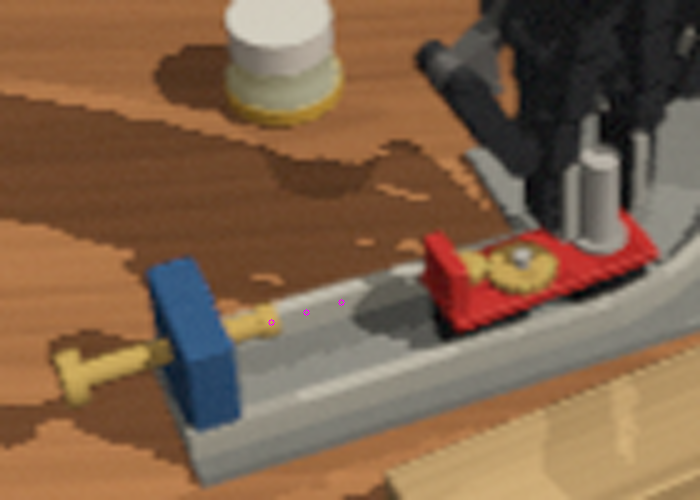

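The post is between the light pads. The screw tip at (270,322) in the crop suggests the stop is near y = -110, so contact should come around d = 184. Advancing to 165 first.

Emit:
play_rows([
  [[2.2, -0.02, 0.29, 0, 1.9], [2.2, -0.05, 0.58, 0, 3.8], [2.2, -0.09, 0.87, 0, 5.7], [2.2, -0.13, 1.15, 0, 7.6], [2.2, -0.19, 1.44, 0, 9.5], [2.2, -0.25, 1.72, 0, 11.4], [2.2, -0.32, 2.0, 0, 11.7], [2.2, -0.38, 2.3, 0, 11.7], [2.2, -0.44, 2.6, 0, 11.7]],
])

```text
time: 15.95
tool_pos: [668.9, 67.0, 38.3]
eef_rot: [0.0, 0.987, 0.161, 0.0]
contact_force: [-0.9, 2.2, 1.4]
grip_width: 22.0
```

```bash
python3 - <<'E'
from ov import *
s=st(); 
ov([*s['tool_pos'],-71.4],150,'pics/l.png')
C=bot.read_camera('scene');im=C['frame'][190:290,190:330,::-1].copy()
im=cv2.resize(im,None,fx=5,fy=5,interpolation=cv2.INTER_CUBIC)
cv2.imwrite('pics/l2.png',im)
E
```

```text
t 15.95 pos [668.9  67.   38.3] yaw -71.45 x [0.948 0.318 0.   ] F [-0.94  2.18  1.44] w 22.0 q6 2.8234724446818658
```

View pics/l2.png

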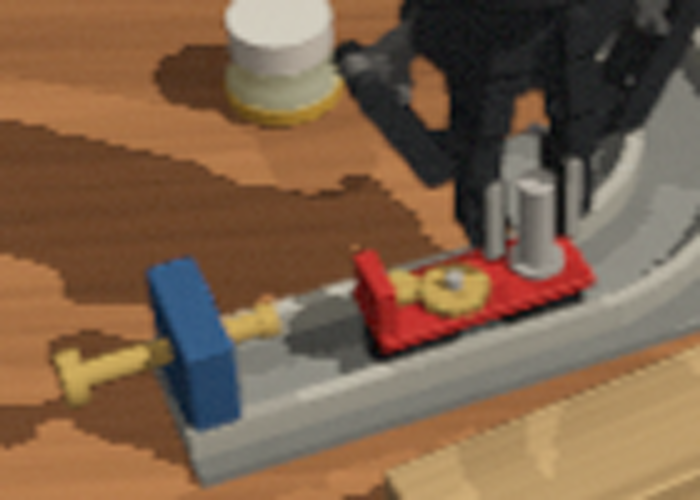

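View pics/l.png

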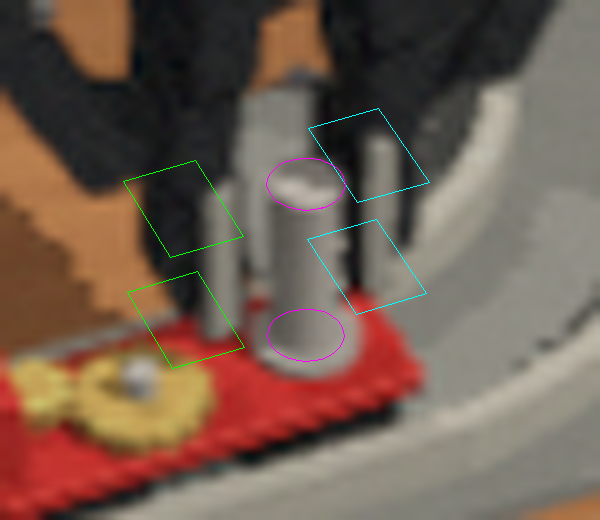

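Emit:
play_rows([
  [[2.2, 0, 0.25, 0, 0], [2.2, 0, 0.5, 0, 0], [2.2, 0, 0.75, 0, 0], [2.2, 0, 1.0, 0, 0], [2.2, 0, 1.25, 0, 0], [2.2, 0, 1.5, 0, 0], [2.2, 0, 1.75, 0, 0], [2.2, 0, 2.0, 0, 0], [2.2, 0, 2.2, 0, 0], [2.2, 0, 2.4, 0, 0]],
])

```text
time: 17.3
tool_pos: [676.5, 44.3, 38.3]
eef_rot: [0.0, 0.987, 0.161, -0.0]
contact_force: [-0.9, 2.2, 0.9]
grip_width: 22.3
```

```bash
cat >> plan.py <<'E'
H=np.array([np.cos(np.radians(-71.4)),np.sin(np.radians(-71.4)),0])
E
python3 - <<'E'
from ov import *
s=st(); print('push',-s['contact_force']@H, 'guide',w2g(s['tool_pos']))
C=bot.read_camera('scene');im=C['frame'][190:290,190:330,::-1].copy()
im=cv2.resize(im,None,fx=5,fy=5,interpolation=cv2.INTER_CUBIC)
cv2.imwrite('pics/m2.png',im)
E
```

```text
t 17.3 pos [676.5  44.3  38.3] yaw -71.45 x [ 0.948  0.318 -0.   ] F [-0.89  2.18  0.95] w 22.3 q6 2.7899017744850356
push 2.3511141929312247 guide [ 87.24832015 -37.19328329]
```

View pics/m2.png

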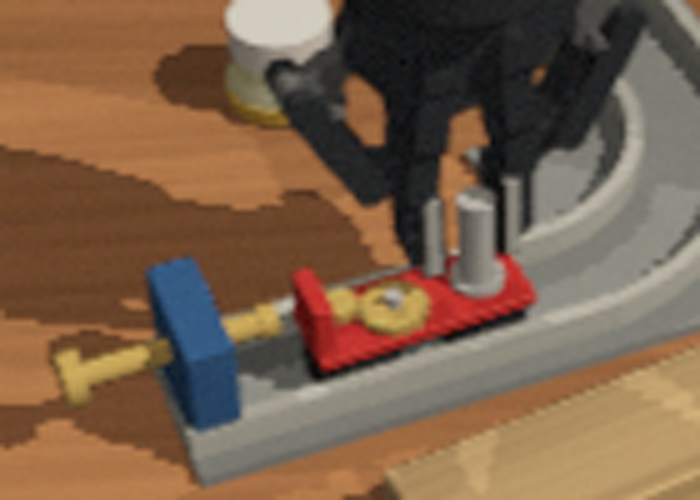

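Emit:
play_rows([
  [[2.2, 0, 0.1, 0, 0], [2.2, 0, 0.2, 0, 0], [2.2, 0, 0.3, 0, 0], [2.2, 0, 0.4, 0, 0], [2.2, 0, 0.5, 0, 0], [2.2, 0, 0.55, 0, 0]],
])

```text
time: 18.1
tool_pos: [678.3, 39.1, 38.3]
eef_rot: [0.0, 0.987, 0.161, 0.0]
contact_force: [-0.8, 1.7, -0.1]
grip_width: 22.3
```

```bash
cat > r.py <<'E'
from ov import *
s=st(); print('push',-s['contact_force']@H, 'guide',w2g(s['tool_pos']))
E
python3 - <<'E'
from ov import *
exec(open('r.py').read())
C=bot.read_camera('scene');im=C['frame'][210:280,220:300,::-1].copy()
im=cv2.resize(im,None,fx=8,fy=8,interpolation=cv2.INTER_CUBIC)
cv2.imwrite('pics/n2.png',im)
E
```

```text
t 18.1 pos [678.3  39.1  38.3] yaw -71.46 x [0.948 0.318 0.   ] F [-0.79  1.66 -0.08] w 22.3 q6 2.7823463595038236
push 1.830353312512511 guide [ 87.25426927 -42.70150183]
```

View pics/n2.png

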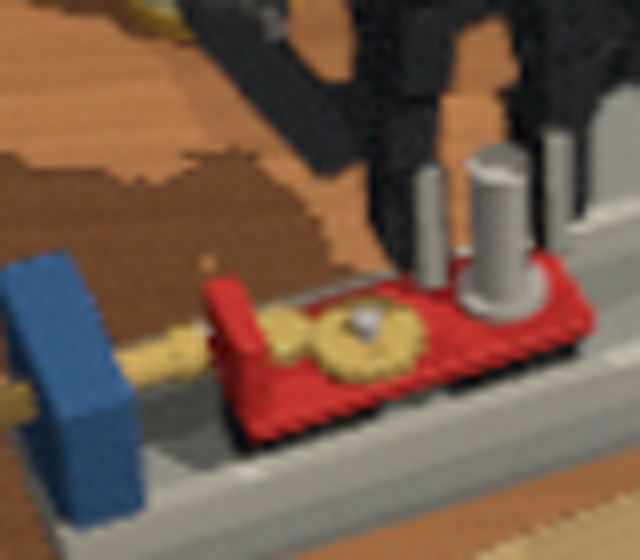

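The bumper at (212,345) is almost at the screw tip (205,345). Feeling for contact in fine steps.

Emit:
play_rows([
  [[2.2, 0, 0.04, 0, 0], [2.2, 0, 0.08, 0, 0]],
])

```text
time: 18.4
tool_pos: [678.5, 38.5, 38.3]
eef_rot: [0.0, 0.987, 0.161, 0.0]
contact_force: [-1.4, 2.0, 0.6]
grip_width: 21.7
```

Emit:
play_rows([
  [[2.2, 0, 0.04, 0, 0], [2.2, 0, 0.08, 0, 0]],
])

```text
time: 18.65
tool_pos: [678.8, 37.7, 38.3]
eef_rot: [0.0, 0.987, 0.161, 0.0]
contact_force: [-1.0, 1.1, 1.1]
grip_width: 21.6
```

Emit:
play_rows([
  [[2.2, 0, 0.04, 0, 0], [2.2, 0, 0.08, 0, 0]],
])

```text
time: 18.9
tool_pos: [679.0, 36.9, 38.3]
eef_rot: [0.0, 0.987, 0.161, -0.0]
contact_force: [0.1, 1.8, -0.4]
grip_width: 22.0
```

Emit:
play_rows([
  [[2.2, 0, 0.04, 0, 0], [2.2, 0, 0.08, 0, 0]],
])

```text
time: 19.15
tool_pos: [679.2, 36.2, 38.3]
eef_rot: [0.0, 0.987, 0.161, 0.0]
contact_force: [-0.4, 1.6, -0.7]
grip_width: 21.7
```

Emit:
play_rows([
  [[2.2, 0, 0.04, 0, 0], [2.2, 0, 0.08, 0, 0]],
])

```text
time: 19.4
tool_pos: [679.5, 35.4, 38.3]
eef_rot: [0.0, 0.987, 0.161, 0.0]
contact_force: [-0.8, 2.4, 0.2]
grip_width: 21.8
```

Emit:
play_rows([
  [[2.2, 0, 0.04, 0, 0], [2.2, 0, 0.06, 0, 0]],
])

```text
time: 19.65
tool_pos: [679.6, 35.1, 38.2]
eef_rot: [-0.0, 0.987, 0.161, -0.0]
contact_force: [-1.6, 2.8, 0.2]
grip_width: 21.9
```

Emit:
play_rows([
  [[2.2, 0, 0.02, 0, 0], [2.2, 0, 0.04, 0, 0]],
])

```text
time: 19.9
tool_pos: [679.7, 35.0, 38.3]
eef_rot: [-0.0, 0.987, 0.161, -0.0]
contact_force: [-1.3, 3.8, 1.5]
grip_width: 22.4
```

```bash
python3 r.py
```

```text
t 19.9 pos [679.7  35.   38.3] yaw -71.43 x [0.948 0.318 0.   ] F [-1.31  3.79  1.49] w 22.4 q6 2.775466978925229
push 4.008358201654307 guide [ 87.26669568 -47.06555587]
```

Emit:
play_rows([
  [[2.2, 0, 0.03, 0, 0], [2.2, 0, 0.06, 0, 0], [2.2, 0, 0.06, 0, 0]],
])

```text
time: 20.27
tool_pos: [679.6, 35.0, 38.2]
eef_rot: [-0.001, 0.987, 0.161, -0.0]
contact_force: [-1.9, 5.2, 0.5]
grip_width: 22.3
```

```bash
python3 r.py
```

```text
t 20.27 pos [679.6  35.   38.2] yaw -71.41 x [ 0.948  0.319 -0.   ] F [-1.91  5.24  0.45] w 22.3 q6 2.7746540735741747
push 5.571365955810082 guide [ 87.22796503 -47.0959853 ]
```

Contact: the tool has stopped at guide y = -47.1 while force rises. That puts the bumper near y = -110, where the screw was seen. Pressing up now.

Emit:
play_rows([
  [[2.2, 0, 0.03, 0, 0], [2.2, 0, 0.06, 0, 0], [2.2, 0, 0.09, 0, 0], [2.2, 0, 0.1, 0, 0], [2.2, 0, 0.1, 0, 0]],
])

```text
time: 20.9
tool_pos: [679.7, 34.9, 38.2]
eef_rot: [-0.002, 0.987, 0.162, -0.0]
contact_force: [-1.7, 7.6, 0.2]
grip_width: 21.8
```

```bash
python3 r.py
```

```text
t 20.9 pos [679.7  34.9  38.2] yaw -71.38 x [0.948 0.319 0.   ] F [-1.73  7.56  0.23] w 21.8 q6 2.7732929097099164
push 7.715663799627922 guide [ 87.26752633 -47.17955346]
```

Emit:
play_rows([
  [[2.2, 0, 0.03, 0, 0], [2.2, 0, 0.06, 0, 0], [2.2, 0, 0.06, 0, 0], [2.2, 0, 0.06, 0, 0]],
])

```text
time: 21.4
tool_pos: [679.7, 34.9, 38.2]
eef_rot: [-0.002, 0.987, 0.162, -0.0]
contact_force: [-2.7, 8.2, 2.6]
grip_width: 21.7
```

Emit:
play_rows([
  [[2.2, 0, 0, 0, 0], [2.2, 0, 0, 0, 0], [2.2, 0, 0, 0, 0], [2.2, 0, 0, 0, 0]],
])

```text
time: 21.9
tool_pos: [679.7, 34.9, 38.2]
eef_rot: [-0.002, 0.987, 0.162, -0.0]
contact_force: [-2.9, 8.4, 2.0]
grip_width: 22.1
```

```bash
python3 - <<'E'
from ov import *
exec(open('r.py').read())
C=bot.read_camera('scene');im=C['frame'][210:280,220:300,::-1].copy()
im=cv2.resize(im,None,fx=8,fy=8,interpolation=cv2.INTER_CUBIC)
cv2.imwrite('pics/o2.png',im)
E
```

```text
t 21.9 pos [679.7  34.9  38.2] yaw -71.36 x [0.948 0.32  0.   ] F [-2.94  8.36  1.99] w 22.1 q6 2.7724794553527157
push 8.857362072302285 guide [ 87.28326361 -47.20928007]
```

View pics/o2.png

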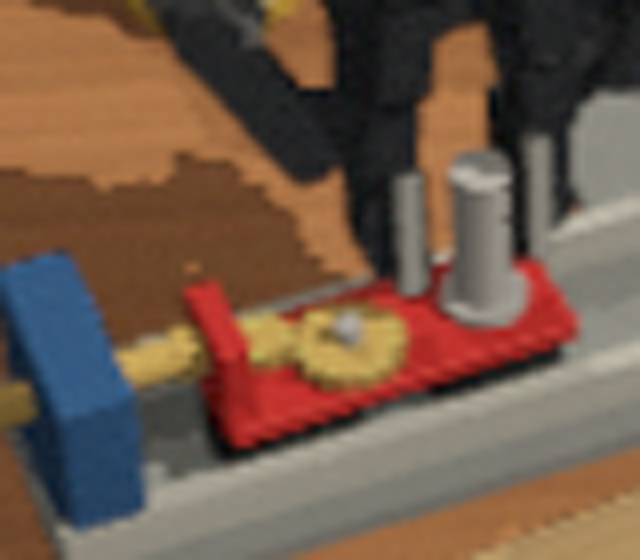

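Emit:
play_rows([
  [[2.2, 0, 0.03, 0, 0], [2.2, 0, 0.03, 0, 0], [2.2, 0, 0.03, 0, 0], [2.2, 0, 0.03, 0, 0], [2.2, 0, 0.03, 0, 0]],
])

```text
time: 22.58
tool_pos: [679.7, 34.9, 38.2]
eef_rot: [-0.002, 0.987, 0.162, -0.0]
contact_force: [-2.9, 9.1, 2.2]
grip_width: 21.7
```

```bash
python3 r.py
```

```text
t 22.57 pos [679.7  34.9  38.2] yaw -71.35 x [0.948 0.32  0.   ] F [-2.94  9.09  2.19] w 21.7 q6 2.772075859706729
push 9.558083151666564 guide [ 87.25813847 -47.20725663]
```

Emit:
play_rows([
  [[2.2, 0, -0.1, 0, 0], [2.2, 0, -0.2, 0, 0], [2.2, 0, -0.3, 0, 0], [2.2, 0, -0.4, 0, 0], [2.2, 0, -0.5, 0, 0], [2.2, 0, -0.6, 0, 0], [2.2, 0, -0.68, 0, 0], [2.6, 0, -0.68, 0, 0], [3.2, 0, -0.68, 0, 0], [3.4, 0, -0.68, 0, 0]],
])

```text
time: 23.82
tool_pos: [678.5, 38.5, 38.3]
eef_rot: [0.0, 0.987, 0.161, 0.0]
contact_force: [-0.1, -0.0, -0.6]
grip_width: 34.1
```

```bash
python3 - <<'E'
from ov import *
exec(open('r.py').read())
C=bot.read_camera('scene');im=C['frame'][210:280,220:300,::-1].copy()
im=cv2.resize(im,None,fx=8,fy=8,interpolation=cv2.INTER_CUBIC)
cv2.imwrite('pics/p2.png',im)
E
```

```text
t 23.82 pos [678.5  38.5  38.3] yaw -71.46 x [ 0.948  0.318 -0.   ] F [-0.08 -0.03 -0.56] w 34.1 q6 2.7814483116218622
push -0.006088583564136258 guide [ 87.2568318  -43.34477493]
```

View pics/p2.png

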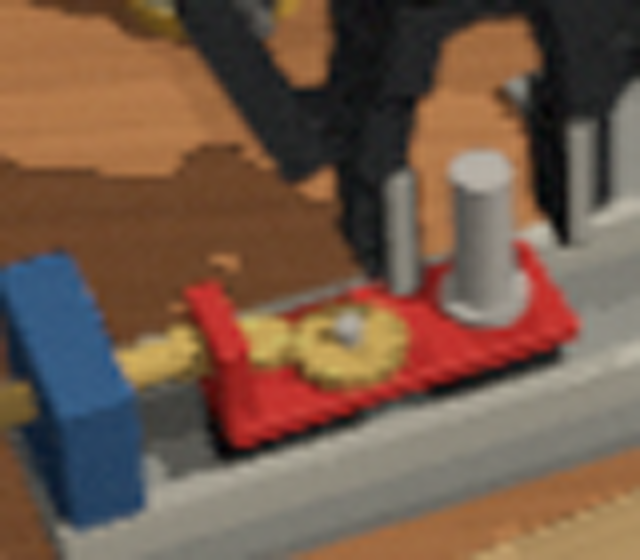

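The carrier stayed put with the bumper on the screw at (205,350), both pads are clear of the post and the force is zero. Lifting.

Emit:
play_rows([
  [[3.4, 0, 0, -1, 0], [3.4, 0, 0, -2, 0], [3.4, 0, 0, -4, 0], [3.4, 0, 0, -7, 0], [3.4, 0, 0, -11, 0], [3.4, 0, 0, -15, 0], [3.4, 0, 0, -18, 0], [3.4, 0, 0, -18, 0], [3.4, 0, 0, -18, 0]],
])

```text
time: 25.0
tool_pos: [678.3, 38.6, 217.9]
eef_rot: [0.0, 0.987, 0.161, -0.0]
contact_force: [-0.6, -0.1, -0.3]
grip_width: 33.8
```

```bash
python3 - <<'E'
from ov import *
exec(open('r.py').read())
C=bot.read_camera('scene');cv2.imwrite('pics/q.png',C['frame'][:,:,::-1])
im=cv2.resize(C['frame'][210:280,220:300,::-1],None,fx=8,fy=8,interpolation=cv2.INTER_CUBIC)
cv2.imwrite('pics/q2.png',im)
E
```

```text
t 25.0 pos [678.3  38.6 217.9] yaw -71.46 x [ 0.948  0.318 -0.   ] F [-0.63 -0.07 -0.34] w 33.8 q6 2.781488100487649
push 0.13669369963311376 guide [ 87.07581855 -43.22594238]
```

View pics/q.png

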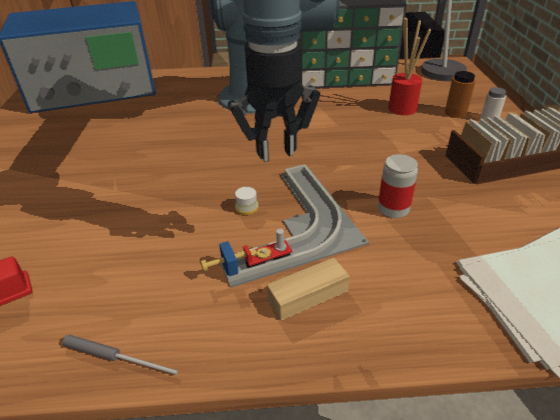

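View pics/q2.png

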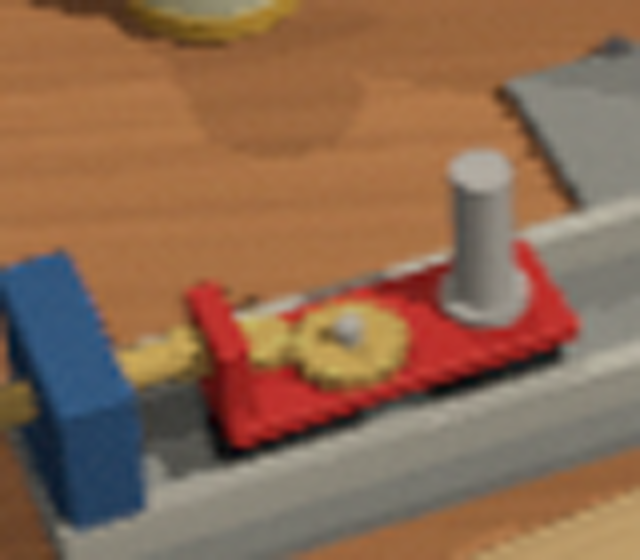

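The carrier is home, with its bumper on the screw at (205,350) in the crop. The can (397,187), jar (246,201) and block (309,288) are where they started, and the gripper is clear.

```bash
python3 -c "
from bench import bot
print(bot.job_done())"
```

```text
the job is handed in; nothing more can be done
None
```

The carrier is home against the brass stop screw and released, and I handed the job in at about 25 s of the 70 s allowed.

- **Push:** I kept the open fingers loosely around the post and pushed it along the entry leg, round the bend and down the exit leg. The force readings taken after each move stayed around 2 to 3 N.
- **Finding the stop:** I felt for it in steps of 0.2 to 0.4 mm. The tool stopped at guide y = -47, which puts the bumper near y = -110, where the camera showed the screw tip.
- **Seating press:** I held a measured push of about 8 to 9.5 N for a little over a second. The force on the screw itself is not measured. It is the push less whatever sliding friction (about 2 N) the track took up, so roughly 7 to 9.5 N. The highest push I read was 9.6 N, well under 20 N.
- **Last checks:** After backing off and lifting clear, the force read zero within sensor noise. The picture showed the bumper still on the screw and the carrier down in the track. The can, paint jar and wooden block looked unmoved.
- **Disagreements:** Early camera estimates of the post's position differed by about 10 mm between the two views. I settled it from the enlarged pictures before going down. In the bend the fingers looked a few mm off-centre on the post, so I shifted the path 3 mm inward. The carrier tracked normally throughout.

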